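# Snap the spare stop block into the empty fixture nest

## Robot

A 6-joint arm with a two-finger parallel gripper is mounted at the origin on a cart in front of the work surface, level with it; the furniture and walls round the work are solid. World frame = base frame: x ahead of the robot, y to its left, z up, the work surface at z = 0. Lengths are in m, angles in rad, forces in N, time in s.
With the tool pointing down it reaches from about 0.275 to 0.825 m from the base axis. Payload 4.9 kg.
Tool frame: the origin (TCP) lies midway between the tips of the shut fingers; the grasp point (between the pads) lies 19 mm behind it (grip_point_offset is the distance from the TCP to the grasp point, in m); z points along the fingers, y is the line along which they close (so a half turn about z gives the same grasp; the last joint's range is limited). The gripper opens to 85 mm and grips with 20 to 120 N. Pads are 22 mm wide; open, the fingers measure 114 mm over their backs; the gripper's body (76 mm by 85 mm) begins 54 mm behind the grasp point. The pads swing forward as they close: fully open they stand 13 mm farther back than shut.
Start: joints at [1.169, 0.326, -0.193, 1.052, 0, 1.437], TCP at [0.146, 0.53, 0.231] pointing down, gripper open.
Joint ranges: [-2.65, 2.65], [-0.97, 1.79], [-1.3, 1.35], [-1.93, 2.1], [-1.47, 1.37], [-3.14, 3.14]. Speed limits (rad/s): [2.57, 2.57, 3.14, 3.14, 3.14, 3.14].

## Interface

Orientations are given as a rotation vector (axis times angle).
In Python, from cell import * gives the robot as it stands. Calls block until the motion is done:
- movep(position, orientation): joint-space move of the TCP to a pose.
- move_l(position, velocity=0.15, rot=None, until_force=None): straight line of the TCP; rot=None keeps the orientation; velocity is the mean speed in m/s. With until_force (N) it stops when the force on the tool has changed by that much, and returns True; else False.
- set_joints(angles): joint-space move.
- let_go() and grab(newtons=None): open the fingers fully, or close them until they stop; newtons is the grip in N (None keeps the last).
- sleep(seconds).
- ik(position, orientation): joint angles nearest the present ones, or None.
- get_state(): the state.
- grab_frame(name): name is "scene" or "top"; returns a dict with "img" (480x640x3 uint8, red, green, blue), "fx", "fy", "cx", "cy" (pixels), "k1" (the pictures are not rectified: a ray, as slopes to the right and down, at radius r is drawn at 1 + k1 r^2 times it, then the intrinsics apply), "cam_to_world" (4x4, takes a point from camera to world coordinates). Camera axes: x right, y down, z forward; pixel columns grow to the right and rows downward; lengths in m; the calibration is good to about 2 mm. A picture is of the moment at which its call begins. There is no depth.
A pose or a line that the arm cannot do raises MotionError and nothing moves.
- sign_off(): hands the job in; it is judged then, once.
Trained networks look in the newest picture that a camera, given by its name, has taken for a name from the list of things; names that differ only in an ending like _2 or _b are one class to them, and where a whole thing is asked for, a point or a joint stands for the part that bears it (a point fixed in the world has none). Each returns a list of dicts, best first, with "score" (0 to 1); they miss things now and then, are a little off and sometimes report something else, mostly with a low value. They report only what shows in the picture. A call takes as long as a camera call. They do not tell look-alikes from the thing itself.
- spot_in(camera, name): "centre" ([column, row] in pixels, amid what is visible of it).
- silhouettes(camera, name): "mask" (480x640 bool, what is visible of it) and "centre" ([column, row] in pixels, amid what is visible of it).
- tip_of(camera, name): "centre" ([column, row] in pixels: a listed point, or the origin of a listed thing).
The state is a dict: "clock": time; "q": joint angles; "joint_velocities": joint speeds; "tau": joint torques, N m; "position": TCP position; "eef_rot": TCP orientation; "contact_force": force on the tool from outside, world axes, zero at the start; "wrist_torque": the same for the moment, N m; "finger_gap": opening from 0.0 (shut) to 1.0 (fully open); "grasp_force": force on a finger pad.
Only numpy, scipy, OpenCV 4.12 (cv2) and the standard library are available. Lean on these libraries where they do the work, as an engineer would, in place of code of your own. Each camera call takes 0.05 s, during which the arm holds its last target. There are 200 camera calls.

## Task

Two stop-block nests are bolted to the bench; one already holds its block. Bring the loose black stop block to the empty nest, in line with it and upright (either way round), and press it straight down between the two spring catches until they snap over its ends and it sits fully home. Do not drop it in, stop pushing once it has snapped, and let go.

Things in the scene. Friction and masses are not known exactly. Their poses are not given: they have to be found in the camera images.
- block_center (a point): Grasp point of the loose stop block: black body 40 (x) x 84 (y) x 27 (z) mm, about 0.2 kg, with a 20 mm wide black thumb screw (top 49 mm above the underside) on its top, 30 mm from the middle towards -y. The point lies on the body's vertical centre line, 20 mm above its underside. x is the short side (grasp across it), y the long side, z up. Starts upright on the bench.
- stop_block: The same loose stop block; origin at the centre of its underside, same axes.
- nest: Empty nest, fixed: base plate 80 (x) x 126 (y) x 8 mm, origin centre of its underside, z up. The block lies along y, centred; home, its underside rests on pads at z = 14 mm (grasp point at 34 mm). Corner guides (y = 24 to 38 mm each side, 36 mm high, flared tops) hold its long sides with 4 mm play each side; the middle is open for fingers. A spring catch at each end, y = +/-43 mm.
- catch_left (a joint): Angle (rad) of the hinged sheet-steel catch at the nest's +y end: 0 sprung in, as at the start and after the snap; about 0.1 while the block's end passes. 22 mm wide, top at z = 58 mm; its sloped top leads the block in, its lip at z = 42 mm overhangs the seated block by 3 mm. The block meets the slopes with its underside at about z = 48 mm and may tip if let go there.
- catch_right (a joint): The same for the catch at the nest's -y end. Pushing the block past both lips takes a peak of about 15 to 20 N while its underside goes from z = 48 to 43 mm; then the resistance drops to almost nothing, it slides easily down between them, and the lips snap in over its flat top as it comes home.
Mind the look-alikes: they are no part of the job. Leave any turquoise look-alike of the stop_block alone.

How it is judged:
By the outcome, as a careful person would: the job done as asked, in the order asked, and still so for the second after the job is handed in, with the robot touching nothing.
It also fails if it takes over 40 s, if anything falls off the work surface, if the arm or the gripper's body presses on something with over 40 N, if the wrist force passes 120 N, or if a joint passes its speed limit or range.

## Working session

There is one attempt and no reset: what is moved stays moved. The work goes in short steps, each a Python script; the robot and the scene stay as the last script left them, time stands still between calls to the robot, and variables do not carry over. Pictures are saved under pics/ and viewed, at most 10 in all, crops included, and the job is handed in when it is done.

```bash
mkdir -p pics; ls; python3 - <<'E'
from cell import *
import cv2,numpy as np
for c in ("scene","top"):
    f=grab_frame(c); cv2.imwrite(f"pics/{c}0.png",f["img"][:,:,::-1])
    print(c,{k:np.round(v,4).tolist() for k,v in f.items() if k!="img"})
    for n in ("stop_block","nest"):
        print(n,[(round(d["score"],2),np.round(d["centre"]).tolist()) for d in silhouettes(c,n)],[(round(d["score"],2),np.round(d["centre"]).tolist()) for d in tip_of(c,n)])
s=get_state();print(s["clock"],s["eef_rot"])
try: print(grip_point_offset)
except Exception as e: print(e)
E
```

```text
pics
scene {'fx': 469.9667, 'fy': 469.9667, 'cx': 323.0435, 'cy': 238.8061, 'k1': -0.1212, 'cam_to_world': [[-0.7446, -0.4779, 0.466, 0.0798], [-0.6672, 0.5535, -0.4985, 0.4286], [-0.0197, -0.6821, -0.731, 0.6993], [0.0, 0.0, 0.0, 1.0]]}
stop_block [(0.97, [284.0, 300.0]), (0.73, [242.0, 346.0])] [(0.63, [243.0, 350.0]), (0.6, [288.0, 304.0])]
nest [(0.8, [380.0, 180.0])] [(0.68, [380.0, 183.0])]
top {'fx': 578.0, 'fy': 578.0, 'cx': 309.8842, 'cy': 232.4819, 'k1': -0.1917, 'cam_to_world': [[0.0083, -0.9934, 0.1147, 0.3525], [-0.9999, -0.0099, -0.0133, 0.0065], [0.0143, -0.1145, -0.9933, 1.3539], [0.0, 0.0, 0.0, 1.0]]}
stop_block [(0.92, [204.0, 256.0]), (0.87, [261.0, 248.0])] [(0.94, [261.0, 249.0]), (0.77, [202.0, 254.0])]
nest [(0.98, [420.0, 218.0])] [(0.58, [420.0, 214.0])]
0.5 [-4.19353683e-01 -3.11344914e+00 -3.13687621e-05]
0.0187
```

View pics/scene0.png

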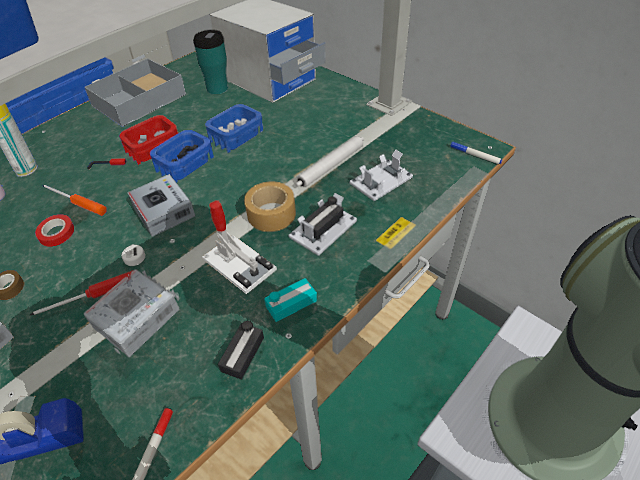

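View pics/top0.png

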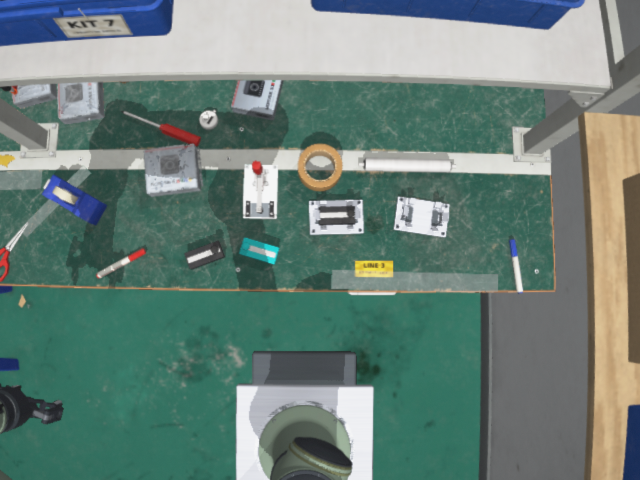

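Scene picture: the loose black block is at about (242,348), the turquoise look-alike at (290,300), a nest already holding a block at (322,222), and the empty nest with its bare catches at (380,178). In the top picture these are at (204,256), (260,250), (336,216) and (421,217). Only the black block on the bench fits "loose black". Next I fit poses by matching hulls in both cameras and confirm them on a crop.

```bash
cat > h.py <<'E'
import numpy as np, cv2
from scipy.optimize import minimize
from cell import *
def project(f,P):
    T=np.linalg.inv(f["cam_to_world"]); p=P@T[:3,:3].T+T[:3,3]
    K=np.array([[f["fx"],0,f["cx"]],[0,f["fy"],f["cy"]],[0,0,1.]])
    return cv2.projectPoints(p,np.zeros(3),np.zeros(3),K,np.array([f["k1"],0,0,0]))[0][:,0]
def box(x,y,z): return np.array([[a,b,c] for a in x for b in y for c in z],float)/1000
a=np.linspace(0,2*np.pi,17)[:-1]
BLOCK=np.vstack([box((-20,20),(-42,42),(0,27)),np.c_[.010*np.cos(a),-.030+.010*np.sin(a),0*a+.049]])
NEST=np.vstack([box((-40,40),(-63,63),(0,8)),box((-30,30),(-38,38),(36,)),box((-11,11),(-47,47),(58,))])
def place(M,p,z=0):
    c,s=np.cos(p[2]),np.sin(p[2]); return M@np.array([[c,-s,0],[s,c,0],[0,0,1]]).T+[p[0],p[1],z]
def hullmask(pts,o,S=4):
    m=np.zeros((160*S,160*S),np.uint8)
    h=cv2.convexHull(((pts-o+.5)*S*16).astype(np.int32)); cv2.fillConvexPoly(m,h,1,shift=4); return m>0
def fit(M,obs,p0):
    """obs: list of (frame, mask); symmetric difference of hulls"""
    T=[]
    for f,m in obs:
        ys,xs=np.nonzero(m); o=np.array([xs.mean()-80,ys.mean()-80]).round()
        big=cv2.resize(m.astype(np.uint8),None,fx=4,fy=4,interpolation=cv2.INTER_NEAREST)
        c=np.vstack([k[:,0] for k in cv2.findContours(big,cv2.RETR_EXTERNAL,cv2.CHAIN_APPROX_NONE)[0]])/4.
        T.append((f,o,hullmask(c-.5,o)))
    def cost(p): return sum((hullmask(project(f,place(M,p)),o)^t).sum()/t.sum() for f,o,t in T)
    best=None
    for y in p0[2]:
        s0=np.array([p0[0],p0[1],y]); sim=np.vstack([s0,s0+[.015,0,0],s0+[0,.015,0],s0+[0,0,.25]])
        r=minimize(cost,s0,method="Nelder-Mead",options=dict(initial_simplex=sim,xatol=1e-4,fatol=1e-4))
        if best is None or r.fun<best.fun: best=r
    return best.x,best.fun
def ground(f,px,z):
    K=np.array([[f["fx"],0,f["cx"]],[0,f["fy"],f["cy"]],[0,0,1.]])
    d=cv2.undistortPoints(np.array([[px]],float),K,np.array([f["k1"],0,0,0]))[0,0]
    T=f["cam_to_world"]; r=T[:3,:3]@[d[0],d[1],1]; return T[:3,3]+r*(z-T[2,3])/r[2]
def near(cam,name,px):
    return min(silhouettes(cam,name),key=lambda d:np.hypot(*(np.array(d["centre"])-px)))
E
python3 - <<'E'
from h import *
F={c:grab_frame(c) for c in ("scene","top")}
out={c:F[c]["img"][:,:,::-1].copy() for c in F}
for n,M,px,yaws,z in (("stop_block",BLOCK,dict(scene=(242,348),top=(204,256)),np.arange(0,6.2,.52),.02),("nest",NEST,dict(scene=(380,180),top=(420,218)),(-.4,0,.4),.01)):
    O={c:near(c,n,px[c]) for c in F}
    for c in F: print(n,c,np.round(O[c]["centre"]),O[c]["mask"].sum(),ground(F[c],px[c],z).round(4))
    p0=ground(F["top"],px["top"],z)
    for cs in (("scene","top"),("scene",),("top",)):
        p,c=fit(M,[(F[k],O[k]["mask"]) for k in cs],(p0[0],p0[1],yaws)); print(n,cs,p.round(4),round(c,3))
        if len(cs)==2:
            for k in F:
                for q in project(F[k],place(M,p)): cv2.circle(out[k],tuple(int(round(v*16)) for v in q),8,(0,0,255),-1,shift=4)
crop=lambda im,x,y,w=80,h=60:cv2.resize(im[y-h//2:y+h//2,x-w//2:x+w//2],(400,300),interpolation=cv2.INTER_NEAREST)
cv2.imwrite("pics/fit.png",np.vstack([np.hstack([crop(out["scene"],242,348,104,78),crop(out["scene"],380,178)]),np.hstack([crop(out["top"],210,256),crop(out["top"],420,217)])]))
E
```

```text
stop_block scene [244. 348.] 1516 [0.4498 0.2355 0.02  ]
stop_block top [205. 256.] 669 [0.4491 0.2341 0.02  ]
stop_block ('scene', 'top') [0.4533 0.2339 3.507 ] 0.142
stop_block ('scene',) [0.4516 0.2377 0.3642] 0.045
stop_block ('top',) [0.4529 0.2335 3.5037] 0.05Traceback (most recent call last):
  File "<stdin>", line 5, in <module>
  File "h.py", line 37, in near
    return min(silhouettes(cam,name),key=lambda d:np.hypot(*(np.array(d["centre"])-px)))
ValueError: min() iterable argument is empty
```

```bash
python3 - <<'E'
import re
s=open('h.py').read()
s=s[:s.index("def near")]+'''def near(cam,name,px,r=20):
    """newest frame and the mask close to px; takes a new picture on a miss"""
    for _ in range(6):
        f=grab_frame(cam)
        L=[d for d in silhouettes(cam,name) if np.hypot(*(np.array(d["centre"])-px))<r]
        if L: return f,L[0]["mask"]
    raise RuntimeError(cam+name)
'''
open('h.py','w').write(s)
E
cat > m.py <<'E'
from h import *
out={c:grab_frame(c)["img"][:,:,::-1].copy() for c in ("scene","top")}
for n,M,px,yaws,z in (("stop_block",BLOCK,dict(scene=(242,348),top=(204,256)),(.2,.36,.5),.02),("nest",NEST,dict(scene=(380,180),top=(420,218)),(-.4,0,.4),.01)):
    try: O={c:near(c,n,px[c]) for c in out}
    except RuntimeError as e: print("miss",e); continue
    p0=ground(O["top"][0],px["top"],z)
    for cs in (("scene","top"),("scene",),("top",)):
        p,c=fit(M,[O[k] for k in cs],(p0[0],p0[1],yaws)); print(n,cs,p.round(4),round(c,3))
        if len(cs)==2:
            for k in out:
                for q in project(O[k][0],place(M,p)): cv2.circle(out[k],tuple(int(round(v*16)) for v in q),8,(0,0,255),-1,shift=4)
crop=lambda im,x,y,w=80,h=60:cv2.resize(im[y-h//2:y+h//2,x-w//2:x+w//2],(400,300),interpolation=cv2.INTER_NEAREST)
cv2.imwrite("pics/fit.png",np.vstack([np.hstack([crop(out["scene"],242,348,104,78),crop(out["scene"],380,178)]),np.hstack([crop(out["top"],210,256),crop(out["top"],420,217)])]))
E
python3 m.py
```

```text
stop_block ('scene', 'top') [0.4521 0.2363 0.3857] 0.171
stop_block ('scene',) [0.4521 0.2369 0.398 ] 0.06
stop_block ('top',) [0.4519 0.2346 0.3634] 0.094
nest ('scene', 'top') [ 0.5499 -0.2757 -0.1436] 0.11
nest ('scene',) [ 0.5492 -0.2733 -0.1851] 0.055
nest ('top',) [ 0.5494 -0.276  -0.1251] 0.039
```

View pics/fit.png

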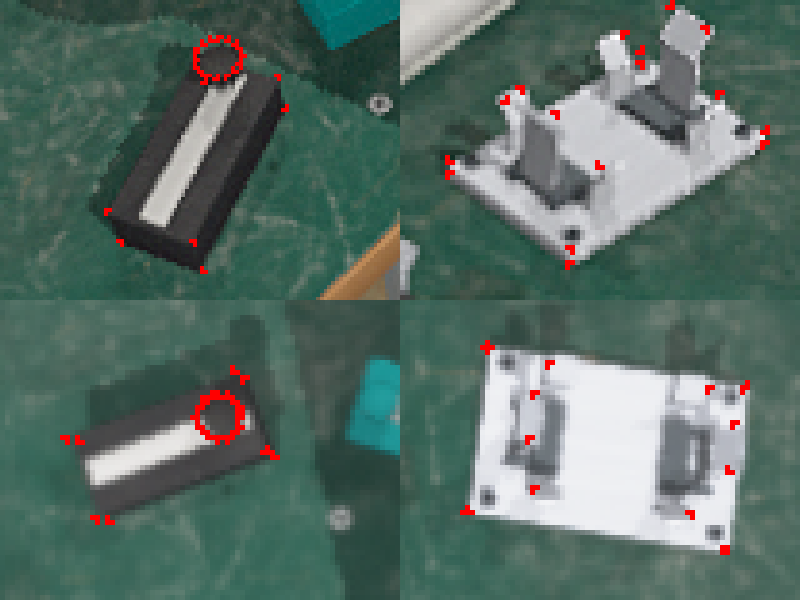

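The crop confirms it: the black body with white stripe and thumb screw (scene ~(242,348)) is the loose block, and the turquoise one lies beside it. The nest plate corners match in both views. The block-to-nest offset agrees to 0.5 mm between cameras, so I'll grasp now.

```bash
cat >> h.py <<'E'
from scipy.spatial.transform import Rotation
def down(psi,flip):
    """tool down, closing line along psi (block x)"""
    psi=psi+np.pi*flip; y=np.array([np.cos(psi),np.sin(psi),0]); z=np.array([0,0,-1.])
    return Rotation.from_matrix(np.c_[np.cross(y,z),y,z]).as_rotvec()
PB=np.array([.4520,.2358,.383]); PN=np.array([.5497,-.2747,-.144])
E
python3 - <<'E'
from h import *
q0=get_state()["q"]
for fl in (0,1):
    for p in (PB,PN):
        for z in (.2,.001):
            j=ik([p[0],p[1],z],down(p[2],fl)); print(fl,z,None if j is None else np.round(j,2))
fl=0 if abs(np.array(ik([*PB[:2],.1],down(PB[2],0)) )[5])<abs(np.array(ik([*PB[:2],.1],down(PB[2],1)))[5]) else 1
print("flip",fl)
r=down(PB[2],fl)
let_go()
movep([*PB[:2],.12],r)
print(move_l([*PB[:2],.0008],.1,until_force=8))
s=get_state(); print(s["position"],s["contact_force"],s["clock"])
grab(100); sleep(.2)
s=get_state(); print(s["position"],s["contact_force"],s["finger_gap"],s["grasp_force"],s["clock"])
move_l([*PB[:2],.06],.1)
s=get_state(); print(s["position"],s["contact_force"],s["finger_gap"],s["grasp_force"],s["clock"])
f=grab_frame("scene"); cv2.imwrite("pics/g.png",cv2.resize(f["img"][250:400,150:350,::-1],(800,600)))
E
```

```text
0 0.2 [ 0.34  0.28 -0.35  0.95  0.    1.52]
0 0.001 [ 0.34  0.53 -0.57  0.47  0.    1.52]
0 0.2 [-0.58  0.47 -0.06  1.04  0.    1.13]
0 0.001 [-0.58  0.67 -0.27  0.63  0.    1.13]
1 0.2 [ 0.34  0.28 -0.35  0.95  0.   -1.62]
1 0.001 [ 0.34  0.53 -0.57  0.47  0.   -1.62]
1 0.2 [-0.58  0.47 -0.06  1.04  0.   -2.01]
1 0.001 [-0.58  0.67 -0.27  0.63  0.   -2.01]
flip 0
False
[0.45252189 0.23597927 0.00134134] [ 0.41448936 -0.84891969 -0.03251449] 4.425
[0.45250725 0.23597544 0.00153711] [-1.01694486 -0.89628202  5.89936327] 0.45239615800777744 101.54015779495239 5.1167
[0.45150701 0.2356193  0.05953045] [ 0.40457331 -0.29922557 -2.61059269] 0.44690776581710123 100.38780927658081 5.8583
```

View pics/g.png

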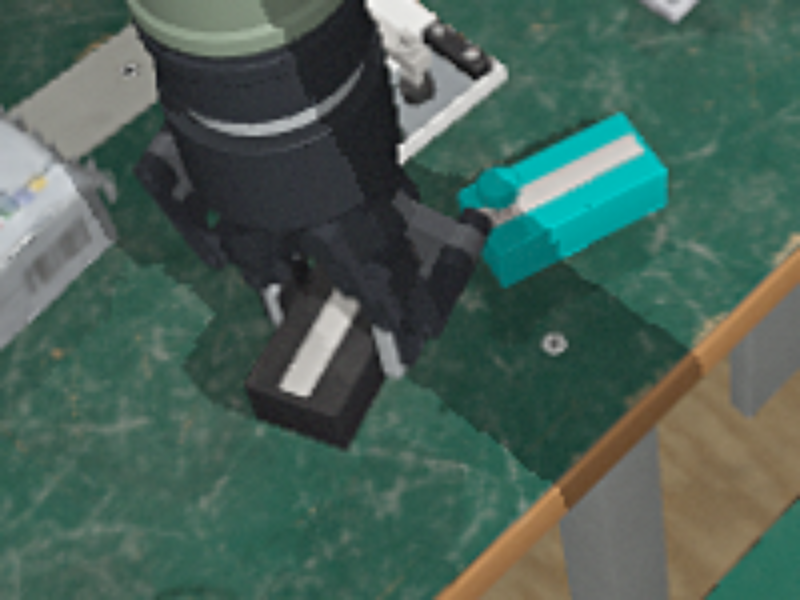

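The block is held level between the pads (block at crop ~(315,370)), and the turquoise one is untouched. Moving over the nest.

```bash
python3 - <<'E'
from h import *
r=down(PB[2],0); rn=down(PN[2],0)
move_l([*PB[:2],.2],.2)
movep([*PN[:2],.2],rn)
move_l([*PN[:2],.072],.12)
sleep(.3)
s=get_state(); print(s["position"],s["contact_force"],s["finger_gap"],s["clock"])
tcp=s["position"]
out=[]
for c,(x,y) in (("scene",(380,165)),("top",(420,214))):
    f=grab_frame(c); im=f["img"][:,:,::-1]; im=im.copy()
    M=cv2.resize(im[y-45:y+45,x-30:x+30],(400,600),interpolation=cv2.INTER_CUBIC)
    for P,col,z in ((BLOCK[:8],(0,0,255),tcp[2]-.0013),(NEST[:8],(255,255,0),0)):
        for q in project(f,place(P,(tcp[0],tcp[1],PN[2]) if z else PN,z)):
            cv2.circle(M,(int((q[0]-x+30.5)*6.667),int((q[1]-y+45.5)*6.667)),3,col,-1)
    out.append(M)
cv2.imwrite("pics/n.png",np.hstack(out))
E
```

```text
[ 0.54993636 -0.27486986  0.07248938] [ 1.35221485 -0.73380347 -1.73480159] 0.4482806107054442 10.1583
```

View pics/n.png

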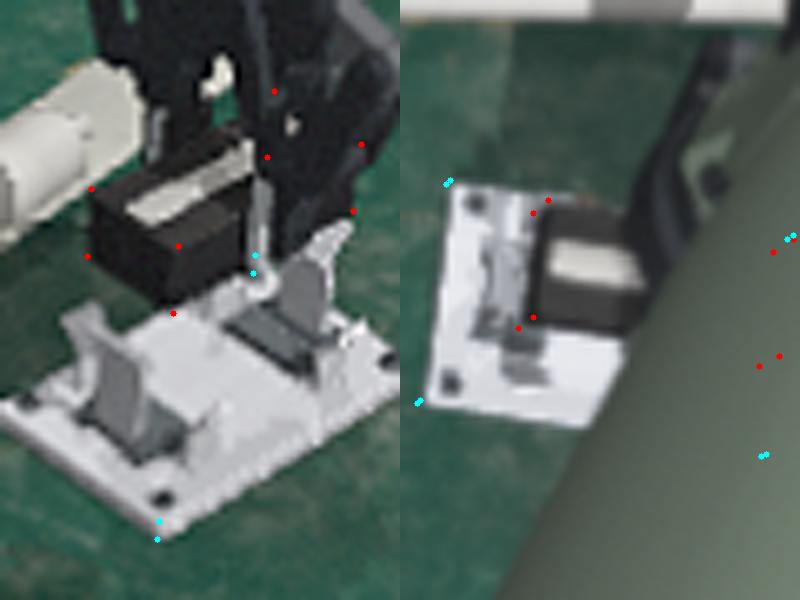

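The block hangs above the nest, upright and parallel to it: bottom corner at crop ~(168,308) against a predicted (173,313), so within about a pixel. I'll lower it to just above catch contact and check closely.

```bash
python3 - <<'E'
from h import *
print(move_l([*PN[:2],.053],.05,until_force=8)); sleep(.3)
s=get_state(); print(s["position"],s["contact_force"],s["wrist_torque"],s["clock"])
f=grab_frame("scene"); x,y=378,172
cv2.imwrite("pics/n2.png",cv2.resize(f["img"][y-30:y+30,x-40:x+40,::-1],(800,600),interpolation=cv2.INTER_CUBIC))
E
```

```text
False
[ 0.5498462  -0.27473256  0.05321439] [ 0.38637726  0.36103497 -2.75769574] [ 0.01399209 -0.02906183 -0.03252324] 11.0917
```

View pics/n2.png

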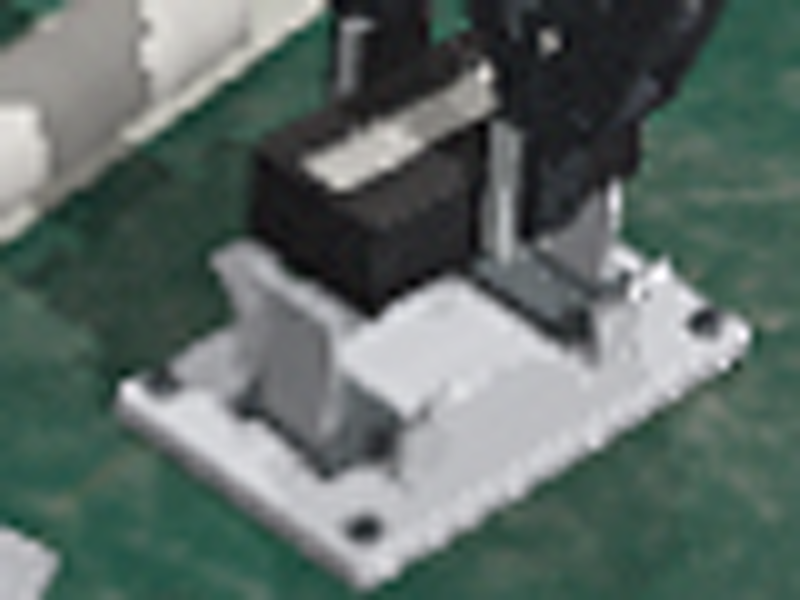

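```bash
python3 - <<'E'
from h import *
f=grab_frame("scene"); t=get_state()["position"]
c=lambda P,p,z=0:((project(f,place(np.array(P)/1000.,p,z))-[378-40.5,172-30.5])*10).round().tolist()
B=(t[0],t[1],PN[2])
print("block +y: near top/bot, far top/bot",c([[-20,42,27],[-20,42,0],[20,42,27],[20,42,0]],B,t[2]-.0013))
print("plate near(b),left(b),right(t), near(t)",c([[-40,63,0],[40,63,0],[-40,-63,8],[-40,63,8]],PN))
print("catch top",c([[-11,47,58],[11,47,58]],PN))
print("1mm x,y:",np.subtract(*c([[1,0,40],[0,0,40]],PN)),np.subtract(*c([[0,1,40],[0,0,40]],PN)))
E
```

```text
block +y: near top/bot, far top/bot [[383.0, 223.0], [375.0, 322.0], [253.0, 137.0], [249.0, 235.0]]
plate near(b),left(b),right(t), near(t) [[357.0, 589.0], [113.0, 411.0], [749.0, 323.0], [359.0, 562.0]]
catch top [[331.0, 290.0], [262.0, 242.0]]
1mm x,y: [-3. -2.] [-3.  2.]
```

Block and nest corners agree with the prediction to about 1 mm (near bottom corner of block (375,315), plate corner (365,588)), within the play. Pressing.

```bash
python3 - <<'E'
from h import *
def st(m): s=get_state(); print(m,s["position"].round(4) if hasattr(s["position"],"round") else s["position"],np.round(s["contact_force"],1),np.round(s["wrist_torque"],2),round(s["finger_gap"],3),round(s["clock"],2))
for z in (.047,.041,.036):
    h=move_l([*PN[:2],z],.03,until_force=35); st((z,h))
    if h: break
else:
    h=move_l([*PN[:2],.0145],.04,until_force=10); st(("home",h))
f=grab_frame("scene"); x,y=378,172
cv2.imwrite("pics/n3.png",cv2.resize(f["img"][y-30:y+30,x-40:x+40,::-1],(800,600),interpolation=cv2.INTER_CUBIC))
E
```

```text
(0.047, False) [ 0.5506 -0.2754  0.0478] [ 0.6 -1.6  4. ] [-0.09 -0.05 -0.  ] 0.449 11.54
(0.041, False) [ 0.5496 -0.2748  0.0405] [ 1.8 -1.2 -2.9] [-0.32 -0.25  0.04] 0.448 11.89
(0.036, False) [ 0.5491 -0.2745  0.0352] [ 0.3 -1.  -4.9] [-0.41 -0.11  0.09] 0.448 12.21
('home', True) [ 0.5497 -0.2753  0.0156] [0.7 0.3 4.4] [ 0.   -0.07 -0.02] 0.456 12.72
```

View pics/n3.png

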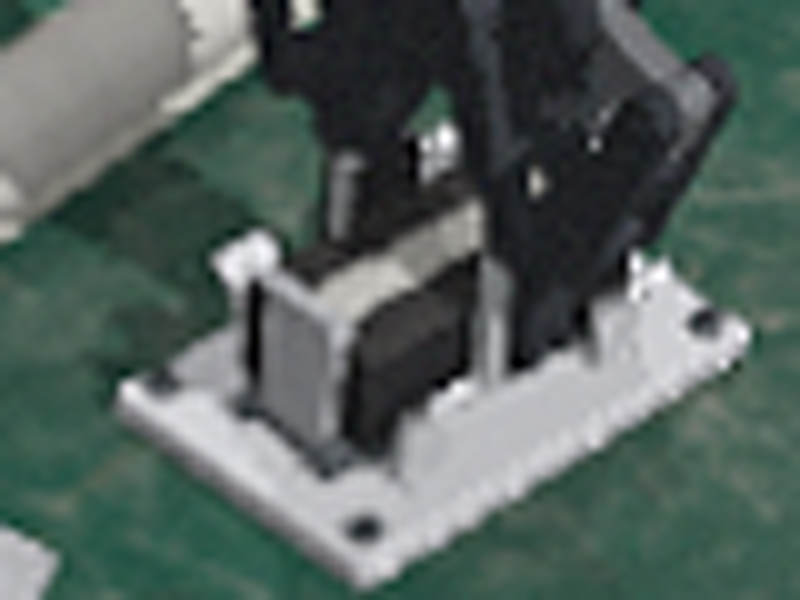

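The block stopped on its pads at TCP 15.6 mm (expected 15.3), down between the catches, with the near catch (~(300,350)) upright at its end. Releasing, lifting straight up and checking.

```bash
python3 - <<'E'
from h import *
let_go(); sleep(.2)
p=get_state()["position"]
move_l([p[0],p[1],.13],.1)
move_l([p[0]-.1,p[1]+.15,.2],.25); sleep(.2)
s=get_state(); print(s["position"],s["contact_force"],s["clock"])
out=[]
for c,(x,y) in (("scene",(378,172)),("top",(418,216))):
    f=grab_frame(c); out.append(cv2.resize(f["img"][y-30:y+30,x-40:x+40,::-1],(400,300),interpolation=cv2.INTER_CUBIC))
    if c=="scene":
        q=((project(f,place(np.array([[-20,42,27],[20,42,27],[-20,-42,27]])/1000,PN,.014))-[x-40.5,y-30.5])*10).round(); print(q)
        a=cv2.resize(f["img"][150:198,345:409,::-1],(800,600),interpolation=cv2.INTER_CUBIC)
    else: b=cv2.resize(f["img"][y-24:y+24,x-32:x+32,::-1],(400,300),interpolation=cv2.INTER_CUBIC)
a[:200,:266]=cv2.resize(b,(266,200)); cv2.imwrite("pics/n4.png",a)
E
```

```text
[ 0.44920452 -0.12619915  0.19931034] [-0.41970811  0.10897787 -0.03396162] 15.925
[[373. 361.]
 [247. 274.]
 [638. 206.]]
```

View pics/n4.png

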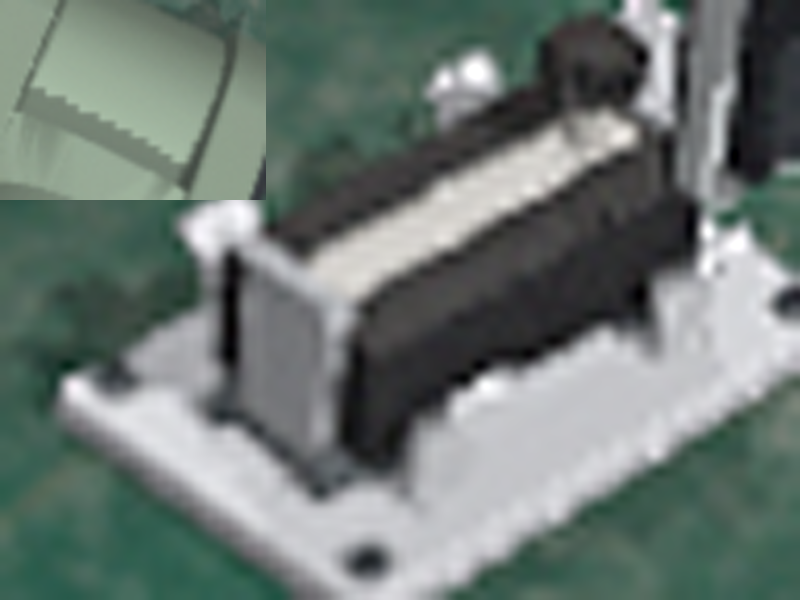

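The block is released and sits between the catches, with the body's near top corner at (375,350) against a predicted (379,351). The arm still hides the top view (inset). I'll clear it and compare with the occupied nest.

```bash
python3 - <<'E'
from h import *
movep([.35,.25,.3],down(.4,0)); sleep(.3)
print(get_state()["clock"])
out=[]
for c,L in (("scene",((381,176),(322,220))),("top",((421,216),(336,216)))):
    f=grab_frame(c); row=[]
    for x,y in L:
        im=f["img"][y-27:y+27,x-36:x+36,::-1].astype(float)/255
        im=cv2.resize(((np.clip(im,0,1)**.55)*255).astype(np.uint8),(400,300),interpolation=cv2.INTER_CUBIC)
        if (x,y)==L[0]:
            for z in (.041,.014):
                for q in project(f,place(np.array([[a,b,0] for a in(-20,20) for b in (-42,42)])/1000,PN,z)):
                    cv2.circle(im,tuple(int(v) for v in (q-[x-36.5,y-27.5])*400/72),2,(0,0,255),-1)
        row.append(im)
    out.append(np.hstack(row))
cv2.imwrite("pics/n5.png",np.vstack(out))
E
```

```text
17.8083
```

View pics/n5.png

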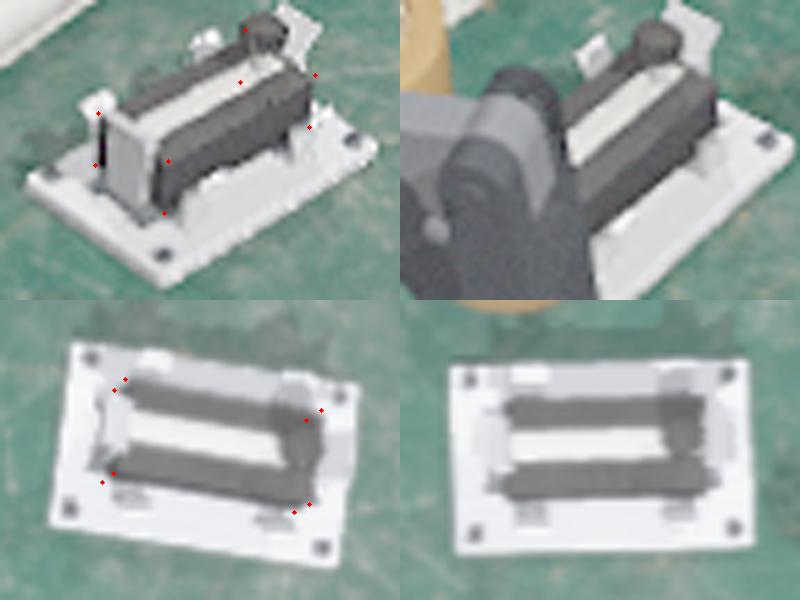

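In both views the block lies in the nest like the reference: its ends match the seated-height markers (scene near bottom corner (163,210), far corner (310,125)). Both catches stand upright over the ends, and the robot is clear. Handing in.

```bash
python3 -c "
from cell import *
print(sign_off())"
```

```text
the job is handed in; nothing more can be done
None
```

I pressed the black stop block home between the nest's catches, released it, backed the arm clear and signed off at about 18 s; the pictures show it seated, though the catch angles could not be read directly.

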